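Slide the wax tin through the gap onto the warming plate

TASK

With the fingertips, slide the tin of set wax along the bench, straight through the narrow gap between the wooden canting tray and the stove's steel drip tray, and on until it sits squarely in the orange outline on the warming plate at the other side; only push it, never grip or lift it. Once it is there, press the green button on the control box to switch the plate on. Leave everything else where it stands.

Things in the scene. Friction and masses are not known exactly. Their poses are not given: they have to be found in the camera images.
- wax_tin: low aluminium tin full of hard amber wax, 0.3 to 0.65 kg, loose, slides on the bench; 92 mm along its x, 110 mm along its y (the way it goes through the gap, either end first), 34 mm high, upright corners rounded to 12 mm radius. Rigid and closed on top. Origin: centre of its underside. z up. It starts on the right (-y) side of the gap, 190 to 240 mm before the gap's centre, up to 30 mm off its line and turned up to 0.3 rad from it
- canting_tray: low open wooden tray with wax pens in it, screwed to the bench on the robot's side of the gap; 110 mm along its x, 200 mm along its y, 40 mm high. Origin: centre of its underside. Its +x wall is one side of the gap
- drip_tray: open galvanised steel tray screwed to the bench on the far side of the gap; 250 mm along its x, 200 mm along its y, rim 30 mm high; its -x rim is the other side of the gap. The round green electric stove (170 mm across, with its wax pan about 115 mm high) stands fixed in it, centred 25 mm to +x of the origin. Origin: centre of the tray's underside. Same heading as canting_tray
- gap (a point): bench-level point at the centre of the gap, 105 mm along +x from canting_tray's origin, same axes as canting_tray: its y axis is the way through (start side -y, plate side +y), its x axis goes across. The gap is 100 mm wide across x (4 mm clear each side of the tin) and 200 mm long along y (from -100 to +100 mm)
- hot_plate: white glass warming plate in a metal frame, 160 x 160 mm, let flush into the bench (no step), with an orange rectangle, inside 96 x 114 mm, round its middle where the tin goes: tin's 110 mm side along the plate's y. Origin: centre of the plate, at bench level. It lies on the line through the gap, 200 mm along +y from the gap's centre, same heading as the gap
- control_box: grey box fixed to the bench just beyond the plate (+x of it), 60 mm along its x, 76 mm along its y, 34 mm high, green button on top. Origin: centre of its underside
- heat_button_top (a point): centre of the top face of the round green button (26 mm across) at rest, 52 mm above the bench over the middle of the box; it is pressed straight down
- heat_button (a joint): travel of the button in m: 0 up, 0.006 fully down. Spring loaded, fully down takes 5 N and it comes up again when released; it counts as pressed beyond 0.004
- canting_a: loose wax pen, 130 mm long, beside the far (+x) wall of the wooden tray, all below 35 mm. Leave alone. Origin: under its middle
- canting_b: the same, dark-handled, next to it. Leave alone
- cap_stamp: loose copper printing stamp 90 x 70 mm with an upright handle, 86 mm high, on the left near the robot. Leave alone. Origin: centre of its underside
- dye_jar: loose blue jar, 64 mm across, 85 mm high, on the right beyond the tin. Leave alone. Origin: centre of its underside
- dye_can: loose red can, 68 mm across, 75 mm high, on the right beyond the tin (may have changed places with the jar). Leave alone. Origin: centre of its underside
- folder: green folder with papers lying flat, 235 x 318 mm, 9 mm high, far right. Leave alone. Origin: centre of its underside
- wax_block: loose amber wax block 90 x 65 x 45 mm, on the left beyond the plate. Leave alone. Origin: centre of its underside

How it is judged:
By the outcome, as a careful person would: the job done as asked, in the order asked, and still so for the second after the job is handed in, with the robot touching nothing.
It also fails if it takes over 72 s, if anything falls off the work surface, if the arm or the gripper's body presses on something with over 40 N, if the wrist force passes 120 N, or if a joint passes its speed limit or range.

ROBOT

A 6-joint arm with a two-finger parallel gripper is mounted at the origin on the work surface. World frame = base frame: x ahead of the robot, y to its left, z up, the work surface at z = 0. Lengths are in mm, angles in rad, forces in N, time in s.
With the tool pointing down it reaches from about 350 to 725 mm from the base axis. Payload 4.3 kg.
Tool frame: the origin (TCP) lies midway between the tips of the shut fingers; the grasp point (between the pads) lies 19 mm behind it (bot.hold_point_z is the distance from the TCP to the grasp point, in mm); z points along the fingers, y is the line along which they close (so a half turn about z gives the same grasp; the last joint's range is limited). The gripper opens to 85 mm and grips with 20 to 120 N. Pads are 22 mm wide; open, the fingers measure 114 mm over their backs; the gripper's body (76 mm by 85 mm) begins 54 mm behind the grasp point. The pads swing forward as they close: fully open they stand 13 mm farther back than shut.
Start: joints at [-1.383, 0.377, 0.081, 1.274, 0, 1.46], TCP at [168.726, -549.726, 231.329] pointing down, gripper open.
Joint ranges: [-2.72, 2.72], [-0.84, 1.66], [-1.02, 1.22], [-1.77, 2.12], [-1.37, 1.28], [-3.14, 3.14]. Speed limits (rad/s): [2.57, 2.57, 3.14, 3.14, 3.14, 3.14].

INTERFACE

Orientations are given as [roll, pitch, yaw] about the fixed x, y, z axes, in that order (R = Rz(yaw) Ry(pitch) Rx(roll)).
In Python, from workcell import sensors, read_camera, order, bot gives the robot as it stands.
- The arm moves only by the tool move_arm, never from a script. Its argument "deltas" is a list of rows, each a list of 7 numbers: the shift along the tool's x, y, z in cm, then the turn, a rotation vector about the tool's x, y, z in rad, then the finger opening in cm, from 0 to 8.54. A call has 1 to 12 rows; each row shifts and turns the commanded pose from where the row before left it, along the tool's axes as they then stand; what a row does not reach is not made up. A row lasts 1/8 s, in which the tool goes at most 62.5 mm and 10.7 degrees, less where a joint would pass 70% of its speed; a pose out of reach is approached as far as the arm can. A call is refused whole if a number of a shift passes 6.25 or a number of a turn 0.188, either way. A call with a gripper value outside its range is refused whole. The fingers move at their own pace and stop on an object; "grip_force" is the grip in N (left out, the last holds). Time passes only in rows, so rows that do not move let the fingers close. It gives the time, the measured TCP pose, the force, the opening and the grip force at its end, in the units of the state.
- sensors.read_state(): the state, without advancing time (a new reading comes with each control period).
- read_camera(name): name is "side" or "top" or "wrist"; returns a dict with "pixels" (384x512x3 uint8, red, green, blue), "z_map" (384x512 float32, mm along the optical axis (not along the pixel's ray), 0 where there is no reading), "fx", "fy", "cx", "cy" (pixels), "world_from_camera" (4x4, takes a point from camera to world coordinates). Camera axes: x right, y up, looking along -z (the intrinsics and any distortion apply to the point x, -y, -z); pixel columns grow to the right and rows downward; lengths in mm; the calibration is good to about 2 mm. The wrist camera is an equidistant fisheye: a pixel r from the principal point sees the ray r / f radians off the axis. A picture is of the moment at which its call begins.
- order.finish_job(): hands the job in; it is judged then, once.
The state is a dict: "time_s": time; "joint_positions": joint angles; "qd": joint speeds; "tau": joint torques, N m; "tcp_pos": TCP position; "tcp_rot": TCP orientation; "force": force on the tool from outside, world axes, zero at the start; "ft_torque": the same for the moment, N m; "finger_gap": finger opening in mm; "gripper_force": force on a finger pad.
Only numpy, scipy, OpenCV 4.12 (cv2) and the standard library are available. Lean on these libraries where they do the work, as an engineer would, in place of code of your own. Each camera call takes 0.05 s, during which the arm holds its last target. There are 200 camera calls.

## Working session

There is one attempt and no reset: what is moved stays moved. The work goes in short steps, Python scripts to look and compute and a tool call to move; the robot and the scene stay as the last step left them, time stands still between calls to the robot, and variables do not carry over. Pictures are saved under pics/ and viewed, at most 10 in all, crops included, and the job is handed in when it is done.

Besides the shell and the picture viewer there is one more tool, called as name(argument=value, ...), one argument or row to a line, values as JSON. move_arm: Moves the arm, as the interface text tells. Its arguments: {"type":"object","properties":{"deltas":{"type":"array"},"grip_force":{"type":"number"}},"required":["deltas"]}

```bash
mkdir -p pics; ls; cat > h.py <<'E'
import numpy as np, cv2
from workcell import sensors, read_camera, order, bot
def ray(c,u,v):
    T=np.array(c["world_from_camera"]);d=T[:3,:3]@np.array([(u-c["cx"])/c["fx"],-(v-c["cy"])/c["fy"],-1.]);return T[:3,3],d
def onz(c,u,v,z):
    o,d=ray(c,u,v);return o+d*(z-o[2])/d[2]
def save(c,n,s=1): cv2.imwrite('pics/'+n,cv2.resize(c["pixels"][:,:,::-1],None,fx=s,fy=s))
E
python3 - <<'E'
from h import *
c=read_camera("top");save(c,"top1.png",1.5)
np.set_printoptions(suppress=True,precision=2)
print(c["world_from_camera"],c["fx"],c["fy"],c["cx"],c["cy"],sensors.read_state())
E
```

```text
pics
[[  -0.      0.99   -0.11  324.63]
 [  -1.     -0.     -0.02  -64.72]
 [  -0.02    0.11    0.99 1664.73]
 [   0.      0.      0.      1.  ]] 465.34896388575584 465.34896388575584 259.655944689857 193.43761406230328 {'time_s': 0.05, 'joint_positions': array([-1.38,  0.38,  0.08,  1.27, -0.  ,  1.46]), 'qd': array([-0., -0.,  0.,  0.,  0., -0.]), 'tau': array([ -0.  , -46.51,  27.09,   0.01,  -0.  ,   0.  ]), 'tcp_pos': array([ 168.6 , -549.06,  230.37]), 'tcp_rot': array([-3.14, -0.  ,  0.3 ]), 'force': array([-0.58,  0.09,  0.18]), 'ft_torque': array([-0.04, -0.  ,  0.02]), 'gripper_force': 0.0, 'finger_gap': 85.65838653972739}
```

View pics/top1.png

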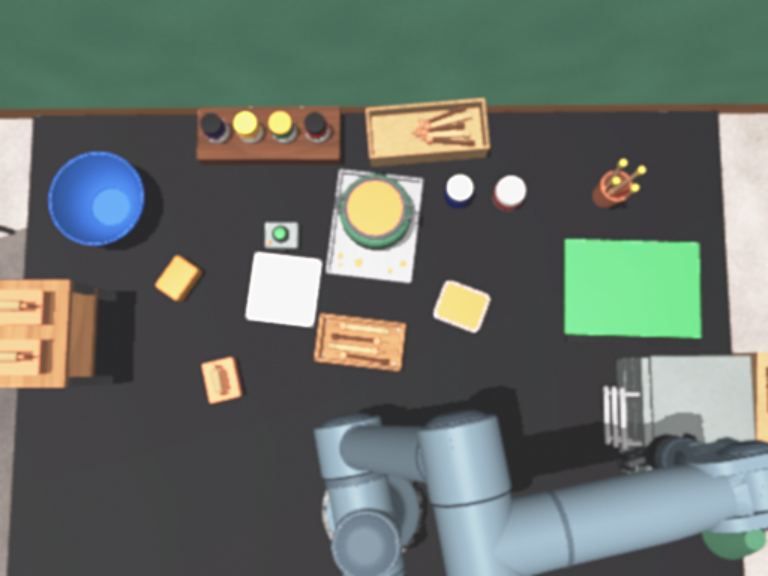

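The top view (shown at 1.5x) has the tin at about (462,306), the wooden tray at (360,342), the drip tray at (375,225), the white plate at (284,289) and the button at (280,234). The gap runs between the two trays. Next I'll measure these.

```bash
cat >> h.py <<'E'
def blob(m,seed):
    m=cv2.morphologyEx(m.astype(np.uint8),cv2.MORPH_CLOSE,np.ones((3,3)))
    n,l,s,ce=cv2.connectedComponentsWithStats(m)
    i=1+np.argmin([np.hypot(*(ce[k]-seed))+(1e3 if s[k,4]<40 else 0) for k in range(1,n)])
    cs,_=cv2.findContours((l==i).astype(np.uint8),cv2.RETR_EXTERNAL,cv2.CHAIN_APPROX_NONE)
    return max(cs,key=len).reshape(-1,2).astype(float)
def rect(c,m,seed,z):
    P=np.array([onz(c,u,v,z)[:2] for u,v in blob(m,seed)]).astype(np.float32)
    (x,y),(w,h),a=cv2.minAreaRect(P); a=(a+45)%90-45
    return np.round([x,y,w,h,np.deg2rad(a)],3)
E
python3 - <<'E'
from h import *
np.set_printoptions(suppress=True,precision=3)
c=read_camera("top");p=c["pixels"].astype(int);H=cv2.cvtColor(c["pixels"],cv2.COLOR_RGB2HSV).astype(int);V=H[...,2]
lit=V>110
print("tin",rect(c,lit,(308,204),34)); print("tray",rect(c,lit,(240,228),40))
print("plate",rect(c,lit,(189,193),0)); print("drip",rect(c,lit,(250,150),30))
g=(H[...,0]>45)&(H[...,0]<85)&(H[...,1]>110)
b=blob(g,(187,156)); print("button",onz(c,*b.mean(0),52),len(b)); print("box",rect(c,lit,(187,156),34))
s=read_camera("side");save(s,"side1.png",1.5);print(s["world_from_camera"])
w=read_camera("wrist");save(w,"wrist1.png")
E
```

```text
tin [ 472.649 -207.504  118.45   100.983   -0.366]
tray [572.35   94.985 379.214 464.116  -0.12 ]
plate [578.449  98.917 388.55  475.542  -0.12 ]
drip [ 543.364  -10.032 1897.138 1378.497   -0.01 ]
button [ 510.751 -600.378   52.   ] 304
box [573.265  95.575 380.614 465.829  -0.12 ]
[[  -0.749    0.484   -0.452  -72.28 ]
 [  -0.662   -0.559    0.499  588.673]
 [  -0.01     0.673    0.739 1021.334]
 [   0.       0.       0.       1.   ]]
```

View pics/side1.png

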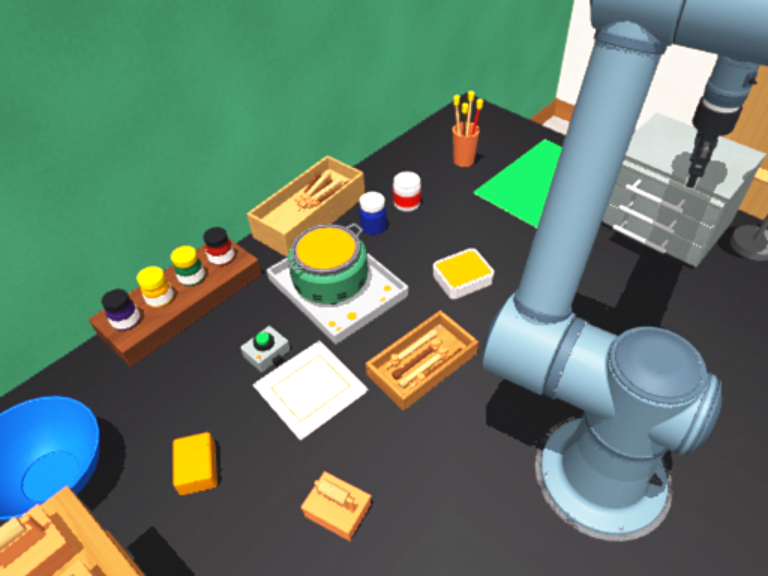

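The side view (1.5x) shows the tin at (463,272), the gap between the wooden tray (422,358) and the drip tray (338,290), the plate with its orange outline at (310,388) and the button at (263,339). Some of the blobs merged, so I'll measure again inside windows.

```bash
cat >> h.py <<'E'
def wrect(c,m,win,z):
    k=np.zeros(m.shape,np.uint8);a,b,d,e=win;k[b:e,a:d]=m[b:e,a:d]
    n,l,s,ce=cv2.connectedComponentsWithStats(k); i=1+np.argmax(s[1:,4])
    cs,_=cv2.findContours((l==i).astype(np.uint8),cv2.RETR_EXTERNAL,cv2.CHAIN_APPROX_NONE)
    P=np.array([onz(c,u,v,z)[:2] for u,v in max(cs,key=len).reshape(-1,2)]).astype(np.float32)
    (x,y),(w,h),a=cv2.minAreaRect(P); 
    if a>45:a-=90;w,h=h,w
    return np.round([x,y,w,h,np.deg2rad(a)],3)
E
python3 - <<'E'
from h import *
np.set_printoptions(suppress=True,precision=3)
def show(name,wins):
    c=read_camera(name);V=c["pixels"].max(2)
    H=cv2.cvtColor(c["pixels"],cv2.COLOR_RGB2HSV).astype(int)
    for k,(w,z,t) in wins.items():
        m=V>t
        if k=="button": m=(H[...,0]>40)&(H[...,0]<90)&(H[...,1]>120)&(V>60)
        print(name,k,wrect(c,m,w,z))
show("top",dict(tin=((285,182,332,226),34,130),tray=((205,205,275,250),40,100),plate=((160,163,217,221),0,170),drip=((214,108,285,190),30,130),button=((175,148,200,168),52,0),box=((173,144,202,167),34,90)))
show("side",dict(tin=((283,160,335,196),34,140),plate=((160,222,250,295),0,190),button=((160,215,190,238),52,0)))
E
```

```text
top tin [ 473.157 -207.533   99.441  116.934   -0.371]
top tray [389.166  30.845 116.403 206.87   -0.122]
top plate [518.052 216.821 166.471 166.968  -0.121]
top drip [667.082  -2.939 257.165 206.04   -0.121]
top button [650.13  217.944  11.262  22.556  -0.328]
top box [644.813 219.383  65.257  79.885  -0.004]
side tin [ 464.74  -197.     119.545  127.953   -0.377]
side plate [517.523 215.194 162.831 162.192  -0.122]
side button [642.721 219.986  27.976  26.085   0.716]
```

Everything agrees: heading -0.121, gap centre (493.4, 18.2) from three independent sources, tin relative to the gap at across +7, along -226, yaw -0.25. I'm setting off to a point behind the tin.

move_arm(
  deltas=[
    [4.4, -1.9, 0, 0, 0, 0, 5],
    [4.4, -1.9, 0, 0, 0, 0, 5],
    [4.4, -1.9, 0, 0, 0, 0, 5],
    [4.4, -1.9, 0, 0, 0, 0, 5],
    [4.4, -1.9, 0, 0, 0, 0, 5],
    [4.4, -1.9, 0, 0, 0, 0, 5],
    [4.4, -1.9, 0, 0, 0, 0, 5],
    [4.4, -1.9, 0, 0, 0, 0, 5],
  ],
)

```text
time_s: 1.3
tcp_pos: [461.7, -300.0, 231.4]
tcp_rot: [3.141, -0.0, 0.298]
force: [0.5, 0.7, 0.7]
finger_gap: 49.6
gripper_force: 0.0
```

move_arm(
  deltas=[
    [0, 0, 0, 0, 0, -0.164, 5],
    [0, 0, 0, 0, 0, -0.164, 5],
    [0, 0, 0, 0, 0, -0.164, 5],
    [0, 0, 0, 0, 0, -0.164, 5],
    [0, 0, 0, 0, 0, -0.164, 5],
    [0, 0, 0, 0, 0, -0.164, 5],
    [0, 0, 0, 0, 0, -0.164, 5],
    [0, 0, 6, 0, 0, 0, 5],
    [0, 0, 6, 0, 0, 0, 5],
    [0, 0, 5, 0, 0, 0, 5],
    [0, 0, 0, 0, 0, 0, 5],
  ],
)

```text
time_s: 2.68
tcp_pos: [457.2, -298.3, 57.6]
tcp_rot: [-3.134, -0.005, 1.446]
force: [-0.6, 0.4, 0.7]
finger_gap: 49.6
gripper_force: 0.0
```

```bash
cat >> h.py <<'E'
G=np.array([493.4,18.2]);TH=-0.121
X=np.array([np.cos(TH),np.sin(TH)]);Y=np.array([-X[1],X[0]])
def rel(p): d=np.array(p[:2])-G; return np.round([d@X,d@Y],1)
def tcp():
    s=sensors.read_state(); print("t",s["time_s"],"tcp",rel(s["tcp_pos"]),round(s["tcp_pos"][2],1),"yaw",round(s["tcp_rot"][2]-np.pi/2-TH,3),"F",np.round(s["force"],1))
E
python3 - <<'E'
from h import *
a=read_camera("top");b=read_camera("wrist");tcp()
cv2.imwrite("pics/a2.png",cv2.resize(np.hstack([a["pixels"][100:300,130:390],cv2.resize(b["pixels"],(267,200))])[:,:,::-1],None,fx=1.5,fy=1.5))
print(np.round(b["world_from_camera"],2),b["fx"],b["cx"],b["cy"])
E
```

```text
t 2.775 tcp [   6.4 -321.2] 62.4 yaw -0.004 F [ 0.8 -0.5  0.6]
[[ 9.9000e-01  1.2000e-01  4.0000e-02  4.6931e+02]
 [-1.2000e-01  9.5000e-01  2.8000e-01 -2.2939e+02]
 [-0.0000e+00 -2.8000e-01  9.6000e-01  2.0332e+02]
 [ 0.0000e+00  0.0000e+00  0.0000e+00  1.0000e+00]] 297.3186396354542 258.51869646766266 191.3441282036003
```

View pics/a2.png

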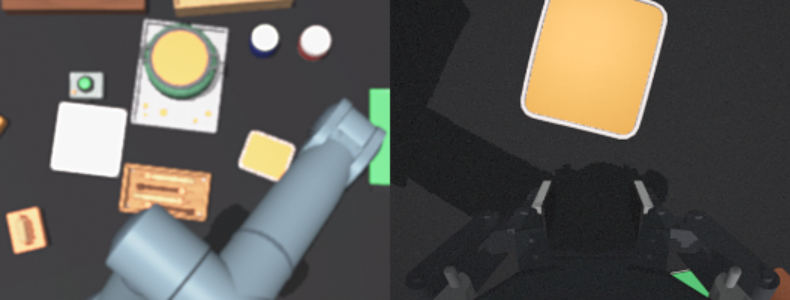

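The top view shows the tin clear of the arm. The wrist view shows the tin from above ahead of the fingers, with its nearest corner on the +x (right) side. I'll go down and start pushing, which should square the tin to the fingers.

move_arm(
  deltas=[
    [0, -0.2, 4.9, 0, 0, -0.004, 5],
    [0, 0, 0, 0, 0, 0, 5],
    [1, 0, 0, 0, 0, 0, 5],
    [0.6, 0, 0, 0, 0, 0, 5],
    [0.6, 0, 0, 0, 0, 0, 5],
    [0.6, 0, 0, 0, 0, 0, 5],
    [0.6, 0, 0, 0, 0, 0, 5],
    [0.5, 0, 0, 0, 0, 0, 5],
    [0, 0, 0, 0, 0, 0, 5],
  ],
)

```text
time_s: 3.9
tcp_pos: [465.5, -263.7, 13.8]
tcp_rot: [3.137, 0.003, 1.45]
force: [2.5, -3.9, 3.3]
finger_gap: 49.8
gripper_force: 2.4
```

```bash
cat >> h.py <<'E'
def wz(c,P,z):
    d=(np.atleast_2d(P).astype(float)-[c["cx"],c["cy"]]);r=np.hypot(*d.T)+1e-9;t=r/c["fx"]
    D=np.c_[np.sin(t)*d[:,0]/r,-np.sin(t)*d[:,1]/r,-np.cos(t)]
    T=np.array(c["world_from_camera"]);D=D@T[:3,:3].T;o=T[:3,3]
    return (o+D*((z-o[2])/D[:,2])[:,None])
def tin(c=None,show=True):
    c=c or read_camera("wrist");H=cv2.cvtColor(c["pixels"],cv2.COLOR_RGB2HSV)
    m=((H[...,0]>10)&(H[...,0]<28)&(H[...,1]>90)&(H[...,2]>140)).astype(np.uint8)
    n,l,s,ce=cv2.connectedComponentsWithStats(m);i=1+np.argmax(s[1:,4])
    cs,_=cv2.findContours((l==i).astype(np.uint8),cv2.RETR_EXTERNAL,cv2.CHAIN_APPROX_NONE)
    P=wz(c,max(cs,key=len).reshape(-1,2),34)[:,:2]
    (x,y),(w,h),a=cv2.minAreaRect(P.astype(np.float32))
    if a>45:a-=90;w,h=h,w
    print("tin rel",rel((x,y)),"yaw",round(np.deg2rad(a)-TH,3),"amber size",round(w,1),round(h,1),"touches border",bool((max(cs,key=len).reshape(-1,2)[:,1].min()<2)))
    return c
E
python3 - <<'E'
from h import *
c=tin();tcp();save(c,"w3.png")
a=read_camera("top");V=a["pixels"].max(2);r=wrect(a,V>130,(275,170,335,226),34);print("top",rel(r),r[2:4],r[4]-TH)
E
```

```text
tin rel [   1.9 -213.3] yaw -0.157 amber size 83.3 100.9 touches border True
t 3.95 tcp [   6.3 -283.3] 13.7 yaw -0.0 F [ 3.5 -4.8  2.7]
top [  25.1 -232.1] [185.651 171.69 ] 0.102
```

View pics/w3.png

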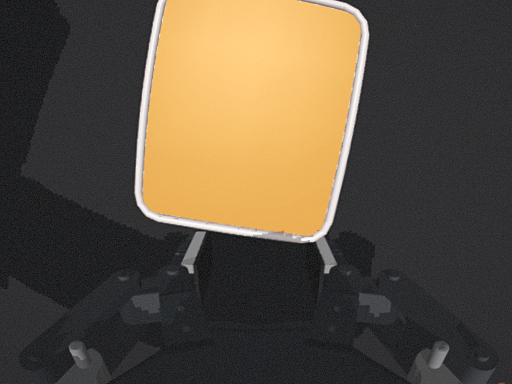

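move_arm(
  deltas=[
    [0.5, -0.1, 0, 0, 0, 0, 5],
    [0.5, -0.1, 0, 0, 0, 0, 5],
    [0.5, 0, 0, 0, 0, 0, 5],
    [0, 0, 0, 0, 0, 0, 5],
  ],
)

```text
time_s: 4.5
tcp_pos: [464.8, -248.4, 13.4]
tcp_rot: [3.138, 0.002, 1.45]
force: [2.7, -4.6, 4.2]
finger_gap: 50.1
gripper_force: 2.5
```

```bash
python3 - <<'E'
from h import *
c=tin();tcp();save(c,"w4.png")
E
```

```text
tin rel [  -3.8 -199.8] yaw -0.101 amber size 83.3 101.1 touches border True
t 4.55 tcp [   3.7 -268.1] 13.3 yaw -0.0 F [ 1.7 -4.8  3.1]
```

The wrist picture shows the tin's rear right corner at (318,238), touching the right finger, and the tin turning as planned. I'll keep going with a little +x drift.

move_arm(
  deltas=[
    [0.5, 0.15, 0, 0, 0, 0, 5],
    [0.5, 0.2, 0, 0, 0, 0, 5],
    [0.5, 0.2, 0, 0, 0, 0, 5],
    [0, 0, 0, 0, 0, 0, 5],
  ],
)

```text
time_s: 5.05
tcp_pos: [470.5, -233.7, 12.8]
tcp_rot: [-3.141, 0.002, 1.45]
force: [-0.9, -5.7, 4.6]
finger_gap: 50.1
gripper_force: 2.6
```

```bash
python3 - <<'E'
from h import *
c=tin();tcp()
E
```

```text
tin rel [  -4.3 -187.1] yaw -0.022 amber size 83.4 101.1 touches border False
t 5.1 tcp [   7.6 -252.8] 12.7 yaw 0.0 F [-0.7 -4.8  3.6]
```

move_arm(
  deltas=[
    [-0.6, 0, 0, 0, 0, 0, 5],
    [0, -1.2, 0, 0, 0, 0, 5],
    [0.5, 0, 0, 0, 0, 0, 5],
    [0.4, 0, 0, 0, 0, 0, 5],
    [0.4, 0.1, 0, 0, 0, 0, 5],
    [0.4, 0.1, 0, 0, 0, 0, 5],
    [0.4, 0.1, 0, 0, 0, 0, 5],
    [0, 0, 0, 0, 0, 0, 5],
  ],
)

```text
time_s: 6.1
tcp_pos: [463.8, -216.1, 12.4]
tcp_rot: [3.141, -0.001, 1.45]
force: [-0.3, 0.0, -0.6]
finger_gap: 50.1
gripper_force: 0.0
```

```bash
python3 - <<'E'
from h import *
c=tin();tcp();save(c,"w5.png")
E
```

```text
tin rel [   0.5 -170.1] yaw 0.001 amber size 83.3 101.0 touches border True
t 6.15 tcp [  -1.1 -236.3] 12.5 yaw 0.001 F [0.5 0.5 0.6]
```

View pics/w5.png

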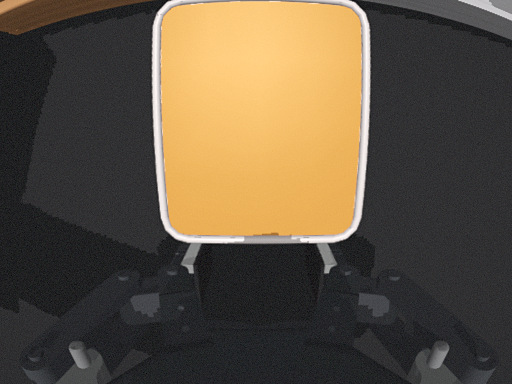

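The tin is square at across +0.5, with its rear edge at row 240 against both fingers and the tray corners just showing at the top of the frame. I'll go to the entrance and check the walls in the same view.

move_arm(
  deltas=[
    [0.4, 0, 0, 0, 0, 0, 5],
    [0.4, 0, 0, 0, 0, 0, 5],
    [0.4, 0, 0, 0, 0, 0, 5],
    [0, 0, 0, 0, 0, 0, 5],
  ],
)

```text
time_s: 6.65
tcp_pos: [465.1, -204.6, 12.5]
tcp_rot: [3.141, -0.0, 1.45]
force: [0.2, -2.3, 0.2]
finger_gap: 50.0
gripper_force: 0.8
```

```bash
python3 - <<'E'
from h import *
c=tin();tcp();cv2.imwrite("pics/w6.png",cv2.resize(c["pixels"][:100,100:430,::-1],None,fx=2.4,fy=2.4))
T=np.array(c["world_from_camera"])
for k in [(-50,-100,40),(50,-100,30),(-50,-100,0),(50,-100,0)]:
    w=np.r_[G+k[0]*X+k[1]*Y,k[2]];q=T[:3,:3].T@(w-T[:3,3]);n=np.hypot(q[0],q[1]);t=np.arctan2(n,-q[2])*c["fx"]
    print(k,np.round([c["cx"]+t*q[0]/n,c["cy"]-t*q[1]/n],1))
E
```

```text
tin rel [   0.4 -158.5] yaw 0.0 amber size 83.3 101.0 touches border True
t 6.7 tcp [  -1.2 -224.6] 12.5 yaw 0.0 F [ 0.6 -0.5  1.4]
(-50, -100, 40) [138.5 -11.2]
(50, -100, 30) [372.9  -3.2]
(-50, -100, 0) [166.   14.1]
(50, -100, 0) [353.2  14.4]
```

View pics/w6.png

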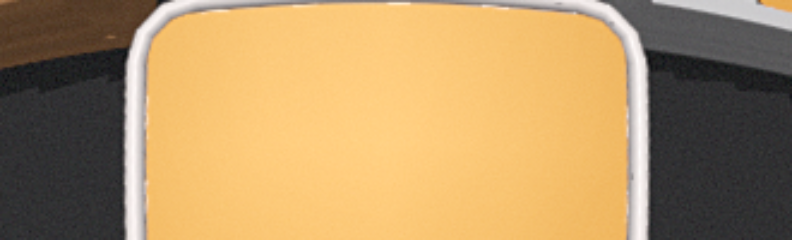

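The wall feet show at columns about 166 (wood) and 353 (steel), exactly as predicted. The tin is therefore centred within about 0.5 mm, and I'll push it through with checks.

move_arm(
  deltas=[
    [0.5, 0, 0, 0, 0, 0, 5],
    [0.5, 0, 0, 0, 0, 0, 5],
    [0.5, 0, 0, 0, 0, 0, 5],
    [0.5, 0, 0, 0, 0, 0, 5],
    [0.5, 0, 0, 0, 0, 0, 5],
    [0.5, 0, 0, 0, 0, 0, 5],
    [0.5, 0, 0, 0, 0, 0, 5],
    [0.5, 0, 0, 0, 0, 0, 5],
    [0, 0, 0, 0, 0, 0, 5],
  ],
)

```text
time_s: 7.82
tcp_pos: [469.9, -164.5, 12.4]
tcp_rot: [3.141, -0.001, 1.45]
force: [0.2, -2.7, 1.6]
finger_gap: 50.3
gripper_force: 1.2
```

```bash
python3 - <<'E'
from h import *
c=tin();tcp()
E
```

```text
tin rel [   0.3 -118.2] yaw -0.0 amber size 83.4 101.1 touches border True
t 7.875 tcp [  -1.4 -184.2] 12.3 yaw 0.0 F [ 1.5 -2.   0.6]
```

move_arm(
  deltas=[
    [0.6, 0, 0, 0, 0, 0, 5],
    [0.6, 0, 0, 0, 0, 0, 5],
    [0.6, 0, 0, 0, 0, 0, 5],
    [0.6, 0, 0, 0, 0, 0, 5],
    [0.6, 0, 0, 0, 0, 0, 5],
    [0.6, 0, 0, 0, 0, 0, 5],
    [0.6, 0, 0, 0, 0, 0, 5],
    [0.6, 0, 0, 0, 0, 0, 5],
    [0.6, 0, 0, 0, 0, 0, 5],
    [0.6, 0, 0, 0, 0, 0, 5],
    [0, 0, 0, 0, 0, 0, 5],
  ],
)

```text
time_s: 9.25
tcp_pos: [476.8, -104.5, 12.2]
tcp_rot: [-3.141, -0.002, 1.451]
force: [-0.4, -2.4, 1.1]
finger_gap: 50.0
gripper_force: 0.8
```

```bash
python3 - <<'E'
from h import *
c=tin();tcp()
E
```

```text
tin rel [ -0.1 -57.7] yaw 0.0 amber size 83.4 101.0 touches border True
t 9.3 tcp [  -1.8 -123.8] 12.1 yaw 0.001 F [ 0.3 -0.6  0.1]
```

move_arm(
  deltas=[
    [0.6, 0, 0, 0, 0, 0, 5],
    [0.6, 0.02, 0, 0, 0, 0, 5],
    [0.6, 0.01, 0, 0, 0, 0, 5],
    [0.6, 0.01, 0, 0, 0, 0, 5],
    [0.6, 0, 0, 0, 0, 0, 5],
    [0.6, 0, 0, 0, 0, 0, 5],
    [0.6, 0, 0, 0, 0, 0, 5],
    [0.6, 0.01, 0, 0, 0, 0, 5],
    [0.6, 0, 0, 0, 0, 0, 5],
    [0.6, 0, 0, 0, 0, 0, 5],
    [0, 0, 0, 0, 0, 0, 5],
  ],
)

```text
time_s: 10.68
tcp_pos: [484.8, -45.2, 12.4]
tcp_rot: [3.141, -0.001, 1.451]
force: [0.2, -0.6, 0.1]
finger_gap: 50.0
gripper_force: 0.0
```

```bash
python3 - <<'E'
from h import *
c=tin();tcp()
E
```

```text
tin rel [0.7 2.2] yaw 0.0 amber size 83.4 101.1 touches border True
t 10.725 tcp [ -0.8 -64.2] 12.4 yaw 0.001 F [-0.2  0.7 -0.1]
```

move_arm(
  deltas=[
    [0.6, 0, 0, 0, 0, 0, 5],
    [0.6, 0, 0, 0, 0, 0, 5],
    [0.6, 0, 0, 0, 0, 0, 5],
    [0.6, 0, 0, 0, 0, 0, 5],
    [0.6, 0, 0, 0, 0, 0, 5],
    [0.6, 0, 0, 0, 0, 0, 5],
    [0.6, 0, 0, 0, 0, 0, 5],
    [0.6, 0, 0, 0, 0, 0, 5],
    [0.6, 0, 0, 0, 0, 0, 5],
    [0.6, 0, 0, 0, 0, 0, 5],
    [0, 0, 0, 0, 0, 0, 5],
  ],
)

```text
time_s: 12.1
tcp_pos: [492.1, 14.3, 12.4]
tcp_rot: [3.141, -0.001, 1.451]
force: [0.4, -2.4, 1.7]
finger_gap: 50.1
gripper_force: 0.8
```

```bash
python3 - <<'E'
from h import *
c=tin();tcp()
E
```

```text
tin rel [ 0.6 62. ] yaw -0.001 amber size 83.4 101.1 touches border True
t 12.15 tcp [-0.9 -4. ] 12.3 yaw 0.001 F [-0.2 -1.4  0.4]
```

move_arm(
  deltas=[
    [0.6, 0, 0, 0, 0, 0, 5],
    [0.6, 0, 0, 0, 0, 0, 5],
    [0.6, 0, 0, 0, 0, 0, 5],
    [0.6, 0, 0, 0, 0, 0, 5],
    [0.6, 0, 0, 0, 0, 0, 5],
    [0.6, 0, 0, 0, 0, 0, 5],
    [0.6, 0, 0, 0, 0, 0, 5],
    [0.6, 0, 0, 0, 0, 0, 5],
    [0.6, 0, 0, 0, 0, 0, 5],
    [0.6, 0, 0, 0, 0, 0, 5],
    [0, 0, 0, 0, 0, 0, 5],
  ],
)

```text
time_s: 13.52
tcp_pos: [498.9, 73.3, 12.3]
tcp_rot: [-3.141, -0.0, 1.45]
force: [0.1, -2.5, 2.2]
finger_gap: 50.2
gripper_force: 1.2
```

```bash
python3 - <<'E'
from h import *
c=tin();tcp()
E
```

```text
tin rel [  0.4 121.4] yaw 0.001 amber size 83.4 101.1 touches border True
t 13.575 tcp [-1.1 55.3] 12.3 yaw 0.0 F [ 0.2 -3.3  2.1]
```

move_arm(
  deltas=[
    [0.6, 0, 0, 0, 0, 0, 5],
    [0.6, 0, 0, 0, 0, 0, 5],
    [0.6, 0, 0, 0, 0, 0, 5],
    [0.6, 0, 0, 0, 0, 0, 5],
    [0.6, 0, 0, 0, 0, 0, 5],
    [0.6, 0, 0, 0, 0, 0, 5],
    [0.6, 0, 0, 0, 0, 0, 5],
    [0.6, 0, 0, 0, 0, 0, 5],
    [0.6, 0, 0, 0, 0, 0, 5],
    [0.5, 0, 0, 0, 0, 0, 5],
    [0.4, 0, 0, 0, 0, 0, 5],
    [0, 0, 0, 0, 0, 0, 5],
  ],
)

```text
time_s: 15.08
tcp_pos: [506.3, 135.2, 12.2]
tcp_rot: [-3.141, 0.001, 1.45]
force: [-0.1, -4.5, 3.7]
finger_gap: 49.9
gripper_force: 2.2
```

```bash
python3 - <<'E'
from h import *
c=tin();tcp();s=read_camera("side")
cv2.imwrite("pics/w7.png",np.hstack([cv2.resize(c["pixels"],(400,300)),cv2.resize(s["pixels"][210:300,150:270],(400,300),interpolation=cv2.INTER_CUBIC)])[:,:,::-1])
E
```

```text
tin rel [  0.3 183.7] yaw 0.0 amber size 83.4 101.2 touches border True
t 15.125 tcp [ -1.3 117.7] 12.2 yaw -0.0 F [-0.3 -5.3  4.1]
```

View pics/w7.png

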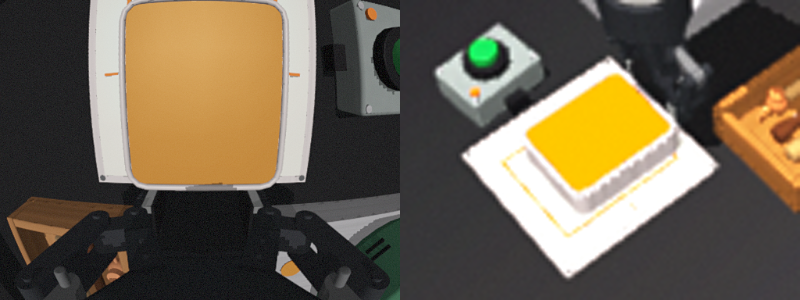

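The tin is square and about 16 mm short. The orange centre ticks show in the wrist view at about (143,95) and (376,95) in full-size pixels. I'll measure those directly as the target.

```bash
cat >> h.py <<'E'
def ticks(c):
    H=cv2.cvtColor(c["pixels"],cv2.COLOR_RGB2HSV);h=H[...,0]
    m=((h<22)&(H[...,1]>90)&(H[...,2]>120)).astype(np.uint8)
    n,l,s,ce=cv2.connectedComponentsWithStats(m)
    for i in range(1,n):
        if 6<s[i,4]<1500: 
            q=rel(wz(c,ce[i],0)[0])
            if abs(q[0])<90: print("orange",np.round(ce[i]),s[i],"rel",q,"ends",rel(wz(c,(s[i,0],ce[i][1]),0)[0]),rel(wz(c,(s[i,0]+s[i,2],ce[i][1]),0)[0]))
E
python3 - <<'E'
from h import *
c=tin();ticks(c)
E
```

```text
tin rel [  0.3 183.7] yaw -0.0 amber size 83.4 101.2 touches border True
orange [164.   2.] [163   0   5   6  18] rel [-51.1 249.9] ends [-51.9 250. ] [-49.1 249.6]
orange [352.   0.] [350   0   5   2   7] rel [ 49.7 250.6] ends [ 48.3 250.4] [ 51.2 250.8]
orange [142.  95.] [134  93  17   4  49] rel [-63.4 198.2] ends [-68.3 198.6] [-58.2 197.7]
orange [377.  95.] [370  93  14   5  50] rel [ 63.1 197.9] ends [ 59.1 197.6] [ 67.5 198.3]
orange [154. 336.] [138 322  27  27 425] rel [-78.5  31.8] ends [-91.8  29.7] [-69.2  33.2]
orange [370. 344.] [359 334  25  20 325] rel [84.9 21.6] ends [75.2 23.2] [97.1 19.3]
```

move_arm(
  deltas=[
    [0.4, 0, 0, 0, 0, 0, 5],
    [0.4, -0.01, 0, 0, 0, 0, 5],
    [0.3, -0.01, 0, 0, 0, 0, 5],
    [0.2, 0, 0, 0, 0, 0, 5],
    [0.12, 0, 0, 0, 0, 0, 5],
    [0, 0, 0, 0, 0, 0, 5],
  ],
)

```text
time_s: 15.98
tcp_pos: [508.0, 149.2, 12.2]
tcp_rot: [-3.141, 0.001, 1.45]
force: [-0.6, -6.4, 4.0]
finger_gap: 49.9
gripper_force: 2.7
```

```bash
python3 - <<'E'
from h import *
c=tin();ticks(c);tcp()
E
```

```text
tin rel [  0.2 197.8] yaw 0.0 amber size 83.4 101.2 touches border True
orange [143. 121.] [135 119  17   4  52] rel [-63.4 197.9] ends [-68.3 198.2] [-58.1 197.6]
orange [375. 121.] [369 119  14   4  46] rel [ 62.7 197.8] ends [ 59.  197.6] [ 67.5 198.1]
orange [154. 336.] [137 322  28  30 445] rel [-78.6  45.8] ends [-92.7  43.5] [-69.3  47.2]
orange [364. 322.] [362 322   6   2   8] rel [75.  60.1] ends [73.  60.4] [77.8 59.8]
orange [373. 352.] [361 346  22  15 220] rel [89.4 25.8] ends [78.8 27.7] [98.7 23.9]
orange [148. 355.] [144 353   9   6  24] rel [-88.5  22.9] ends [-91.9  22.2] [-83.7  23.8]
t 16.025 tcp [ -1.3 131.7] 12.2 yaw -0.0 F [-0.8 -5.5  3.4]
```

The tin is centred on the ticks. I'll back off, rise, close the fingers and verify.

move_arm(
  deltas=[
    [-1, 0, 0, 0, 0, 0, 5],
    [-2, 0, 0, 0, 0, 0, 5],
    [0, 0, -3, 0, 0, 0, 5],
    [0, 0, -5, 0, 0, 0, 0],
    [0, 0, -5, 0, 0, 0, 0],
    [3, 2, -3, 0, 0, 0, 0],
    [4, 3, 0, 0, 0, 0, 0],
    [0, 0, 0, 0, 0, 0, 0],
  ],
)

```text
time_s: 17.02
tcp_pos: [564.6, 184.4, 171.9]
tcp_rot: [3.14, -0.002, 1.451]
force: [0.3, -0.6, -1.0]
finger_gap: -0.2
gripper_force: 0.0
```

```bash
python3 - <<'E'
from h import *
c=tin();tcp();ticks(c);save(c,"w8.png",1.2)
H=cv2.cvtColor(c["pixels"],cv2.COLOR_RGB2HSV)
m=((H[...,0]>40)&(H[...,0]<90)&(H[...,1]>120)&(H[...,2]>60)).astype(np.uint8)
n,l,s,ce=cv2.connectedComponentsWithStats(m)
for i in range(1,n):
    if s[i,4]>100: p=wz(c,ce[i],52)[0];print("green",ce[i],s[i],p,rel(p))
E
```

```text
tin rel [  0.5 198. ] yaw -0.0 amber size 83.9 101.4 touches border False
t 17.075 tcp [ 49.1 172.1] 171.5 yaw 0.001 F [-0.4 -0.1 -0.8]
orange [237. 130.] [163  95  95 110 544] rel [ 28.3 220.4] ends [-52.8 222.5] [ 50.8 220.3]
orange [268. 151.] [264 151   9   2  15] rel [ 61.7 197.4] ends [ 57.3 197.4] [ 66.9 197.4]
orange [155. 152.] [152 152   8   2  15] rel [-63.3 197.8] ends [-67.3 198. ] [-57.7 197.7]
orange [164. 317.] [160 312   9  11  59] rel [-81.4 -31.9] ends [-87.8 -32.6] [-74.  -31.1]
green [339.33060556 141.02291326] [325 127  29  29 611] [643.17505728 217.38756321  52.        ] [124.6 215.8]
```

View pics/w8.png

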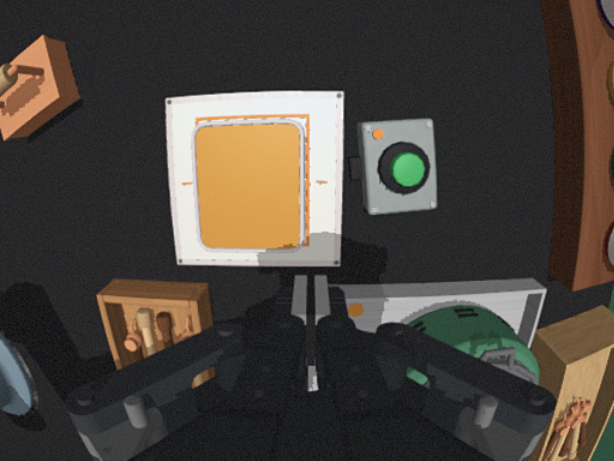

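The tin sits squarely inside the orange outline, within about 0.5 mm of the ticks. The green button is at (408,169) in the shown picture, which is rel (124.5, 216.5). I'm going over the button.

move_arm(
  deltas=[
    [2.2, 3.8, 0, 0, 0, 0, 0],
    [2.2, 3.7, 0, 0, 0, 0, 0],
    [0, 0, 5, 0, 0, 0, 0],
    [0, 0, 5, 0, 0, 0, 0],
    [0, 0, 0.8, 0, 0, 0, 0],
    [0, 0, 0, 0, 0, 0, 0],
  ],
)

```text
time_s: 17.82
tcp_pos: [641.7, 216.9, 64.7]
tcp_rot: [-3.14, 0.001, 1.449]
force: [-0.7, -0.2, 1.0]
finger_gap: 0.0
gripper_force: 0.0
```

```bash
python3 -c "
from h import *
tcp()"
```

```text
t 17.825 tcp [123.2 215.2] 64.7 yaw -0.001 F [-0.7 -0.2  1. ]
```

Next, press it: down about 17 mm in steps, hold, and read the force.

move_arm(
  deltas=[
    [0.1, 0.1, 0.7, 0, 0, 0, 0],
    [0, 0, 0.5, 0, 0, 0, 0],
    [0, 0, 0.3, 0, 0, 0, 0],
    [0, 0, 0.2, 0, 0, 0, 0],
    [0, 0, 0, 0, 0, 0, 0],
  ],
)

```text
time_s: 18.45
tcp_pos: [645.3, 219.1, 50.0]
tcp_rot: [3.137, -0.001, 1.45]
force: [-0.2, -1.7, 11.0]
finger_gap: 0.3
gripper_force: 5.3
```

```bash
python3 - <<'E'
from h import *
tcp();s=read_camera("side");tcp()
cv2.imwrite("pics/s9.png",cv2.resize(s["pixels"][190:270,140:250,::-1],None,fx=6,fy=6,interpolation=cv2.INTER_CUBIC))
E
```

```text
t 18.45 tcp [126.6 217.8] 50.0 yaw 0.0 F [-0.2 -1.7 11. ]
t 18.5 tcp [126.6 217.8] 50.0 yaw 0.0 F [-0.9  0.2 10.5]
```

View pics/s9.png

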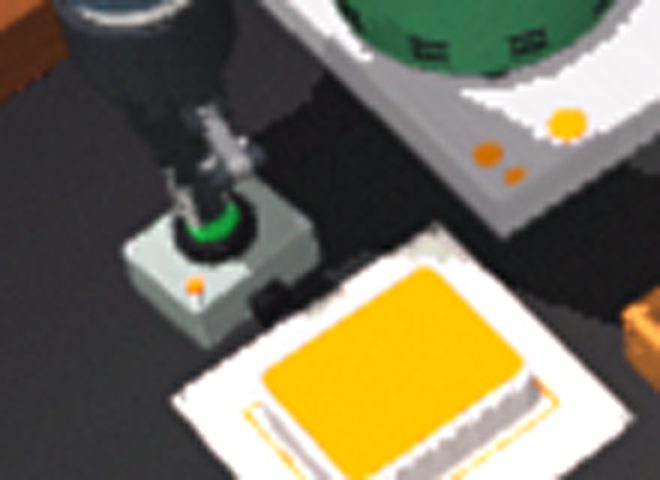

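The side view shows the fingertip on the green button, which is at about (215,222) in the crop, with the tin still in place in the outline. I'll press a bit deeper to see whether the button has bottomed.

move_arm(
  deltas=[
    [0, -0.15, 0.2, 0, 0, 0, 0],
    [0, 0, 0.2, 0, 0, 0, 0],
    [0, 0, 0, 0, 0, 0, 0],
  ],
)

```text
time_s: 18.88
tcp_pos: [645.4, 219.2, 49.7]
tcp_rot: [3.133, -0.002, 1.45]
force: [-4.2, -2.9, 24.9]
finger_gap: 0.0
gripper_force: 13.0
```

```bash
python3 -c "
from h import *
tcp()"
```

```text
t 18.875 tcp [126.7 217.9] 49.7 yaw -0.0 F [-4.2 -2.9 24.9]
```

It's a hard stop at z≈50 rather than 46, so a finger edge may be resting on the black collar. I'll lift and measure the collar height from the depth map.

move_arm(
  deltas=[
    [0, 0, -3, 0, 0, 0, 0],
    [-2.5, -2, -6, 0, 0, 0, 0],
    [-2.5, -2, -4, 0, 0, 0, 0],
    [0, 0, 0, 0, 0, 0, 0],
  ],
)

```text
time_s: 19.38
tcp_pos: [599.1, 175.4, 172.7]
tcp_rot: [3.136, -0.002, 1.449]
force: [1.0, 0.3, -0.4]
finger_gap: 0.2
gripper_force: 0.0
```

```bash
python3 - <<'E'
from h import *
tcp();c=tin();Z=c["z_map"];H=cv2.cvtColor(c["pixels"],cv2.COLOR_RGB2HSV)
m=((H[...,0]>40)&(H[...,0]<90)&(H[...,1]>120)&(H[...,2]>60)).astype(np.uint8)
m[:, :260]=0;m[230:]=0
ys,xs=np.nonzero(m);print(len(xs),xs.mean(),ys.mean())
u,v=np.meshgrid(np.arange(int(xs.mean())-30,int(xs.mean())+31),np.arange(int(ys.mean())-30,int(ys.mean())+31))
u=u.ravel();v=v.ravel();d=np.c_[u-c["cx"],v-c["cy"]];r=np.hypot(*d.T);t=r/c["fx"];z=Z[v,u]
q=np.c_[np.tan(t)*d[:,0]/r,-np.tan(t)*d[:,1]/r,-np.ones(len(u))]*z[:,None]
T=np.array(c["world_from_camera"]);P=q@T[:3,:3].T+T[:3,3]
g=m[v,u]>0;k=g&(P[:,2]>np.percentile(P[g,2],50)-2);ctr=P[k,:2].mean(0);print("button",ctr,np.percentile(P[g,2],[5,25,50,75,95]),"width",np.ptp(P[k,0]),np.ptp(P[k,1]))
R=np.hypot(*(P[:,:2]-ctr).T)
for a in range(0,30,2):
    s=(R>=a)&(R<a+2)&(z>0);print(a,s.sum(),np.round(np.percentile(P[s,2],[10,50,90]),1))
E
```

```text
t 19.375 tcp [ 86.  168.8] 172.7 yaw -0.001 F [ 1.   0.3 -0.4]
tin rel [  0.6 198.2] yaw 0.0 amber size 83.8 100.9 touches border False
551 302.67695099818513 135.88747731397459
button [643.49681316 216.8755752 ] [52.22935302 55.16878262 55.91125856 56.45255512 57.31903351] width 47.64322393037844 41.066164642006385
0 16 [55.7 56.2 57.4]
2 47 [55.3 56.2 57.2]
4 84 [55.3 56.2 57.1]
6 107 [55.1 56.2 57.2]
8 137 [55.2 56.2 57.1]
10 161 [54.6 55.7 56.7]
12 165 [45.7 51.2 55.8]
14 219 [45.2 46.1 47. ]
16 252 [45.3 46.1 47. ]
18 260 [45.  45.9 46.8]
20 200 [33.6 41.8 46. ]
22 292 [33.2 34.1 34.9]
24 331 [33.3 34.1 35. ]
26 319 [33.2 34.1 35.1]
28 265 [33.1 34.1 34.9]
```

Depth explains it. The collar top is at 46 mm and the button top rested at about 56 mm. The stop at 50 mm under 11–25 N (5 N is needed) was therefore the button at its full 6 mm travel. The tin is still in place and the arm is clear, so I'm handing in.

```bash
python3 -c "
from h import *
print(order.finish_job())"
```

```text
the job is handed in; nothing more can be done
None
```

I pushed the tin through the gap, and it sits square in the orange outline, within about 1 mm of centre. I then pressed the green button to its stop (25 N, 5 N needed) and handed the job in at about 19 s; nothing in the pictures shows directly that the plate came on.

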